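# Rotate the solvent lane and pull the expired jar

### The arm

A 7-joint arm with a two-finger parallel gripper is mounted at the origin on the work surface. World frame = base frame: x ahead of the robot, y to its left, z up, the work surface at z = 0. Lengths are in mm, angles in rad, forces in N, time in s.
With the tool pointing down it reaches from about 400 to 875 mm from the base axis. Payload 4.4 kg.
Tool frame: the origin (TCP) lies midway between the tips of the shut fingers; the grasp point (between the pads) lies ctrl.grip_depth behind it (ctrl.grip_depth is the distance from the TCP to the grasp point, in mm); z points along the fingers, y is the line along which they close (so a half turn about z gives the same grasp; the last joint's range is limited). The gripper opens to 85 mm and grips with 20 to 120 N. Pads are 22 mm wide; open, the fingers measure 114 mm over their backs; the gripper's body (76 mm by 85 mm) begins 54 mm behind the grasp point. The pads swing forward as they close: fully open they stand 13 mm farther back than shut.
Start: joints at [-1.346, 0.628, 0.038, 1.517, -0.027, 0.996, -0.02], TCP at [186.343, 622.731, 231.313] pointing down, gripper open.
Joint ranges: [-3.06, 3.06], [-0.37, 2.12], [-1.25, 1.32], [0.18, 2.47], [-1.1, 4.24], [0.23, 1.98], [-2.94, 2.94]. Speed limits (rad/s): [2.57, 2.57, 3.14, 3.14, 3.14, 3.14, 3.14].

### API

Orientations are given as [roll, pitch, yaw] about the fixed x, y, z axes, in that order (R = Rz(yaw) Ry(pitch) Rx(roll)).
In Python, from cell import ctrl gives the robot as it stands.
- The arm moves only by the tool carry_out, never from a script. Its argument "deltas" is one flat list of numbers, 7 for each row, row after row: the turn, a rotation vector about the tool's x, y, z in degrees, then the shift along the tool's x, y, z in m, then the closure, from -1 (fully open) to 1 (shut). In form: [wx, wy, wz, dx, dy, dz, claw, wx, wy, wz, dx, dy, dz, claw, ...]. A call has 1 to 12 rows; each row shifts and turns the commanded pose from where the row before left it, along the tool's axes as they then stand; what a row does not reach is not made up. A row lasts 1/8 s, in which the tool goes at most 62.5 mm and 10.7 degrees, less where a joint would pass 70% of its speed; a pose out of reach is approached as far as the arm can. A call with a gripper value outside its range is refused whole. The fingers move at their own pace and stop on an object; the grip force is fixed at half the most. Time passes only in rows, so rows that do not move let the fingers close. It gives the time, the measured TCP pose, the force, the opening and the grip force at its end, in the units of the state.
- ctrl.read_state(): the state, without advancing time (a new reading comes with each control period).
- ctrl.get_image(name): name is "scene" or "top" or "wrist"; returns the picture (384x512x3 uint8, red, green, blue); there is no depth.
- ctrl.calibration(name): a dict with "mtx" (3x3 intrinsics, pixels), "R" (3x3) and "t" (3): a world point X has camera coordinates R X + t. Camera axes: x right, y down, z forward; pixel columns grow to the right and rows downward; lengths in mm; the calibration is good to about 2 mm. The wrist camera is an equidistant fisheye: a pixel r from the principal point sees the ray r / f radians off the axis. A picture is of the moment at which its call begins: read the wrist's pose just before it. calibration takes no time and is no camera call; for the wrist camera it gives the pose at the moment of the call.
- ctrl.finish_job(): hands the job in; it is judged then, once.
The state is a dict: "clock": time; "qpos": joint angles; "qd": joint speeds; "tau": joint torques, N m; "eef_pos": TCP position; "tool_rot": TCP orientation; "force": force on the tool from outside, world axes, zero at the start; "torque": the same for the moment, N m; "width": finger opening in mm; "gripper_force": force on a finger pad.
Only numpy, scipy, OpenCV 4.12 (cv2) and the standard library are available. Lean on these libraries where they do the work, as an engineer would, in place of code of your own. Each camera call takes 0.05 s, during which the arm holds its last target. There are 200 camera calls.

### The job

The squat jar in the far bay of the four-bay metal lane has expired: first stand the two bottles that are in front of it in the long white side tray, then take the jar out and stand it in the square grey tub. Put the two bottles back in the lane in the same order as before but moved up one bay each, so that they fill the two bays nearest the robot, and only after that load the new metal can into the bay right behind them. Everything stands upright, nothing is dropped or knocked over, and the steel cup and the carton beside the work are left alone.

Things in the scene. Friction and masses are not known exactly. Their poses are not given: they have to be found in the camera images.
- lane: Fixed bare-metal tray 292 x 80 x 22 mm, four 68 x 72 mm bays in a row; walls, dividers (all 22 mm high) and floor 4 mm thick. Origin: underside centre; x along it, away from the robot (within 0.12 rad), z up. Bay centres x = -108 (nearest robot), -36, 36, 108 mm; floor at z = 4 mm. At start: first bay empty, bottles in second and third in either order, jar in the far one.
- side_tray: Fixed long low white plastic tray 240 x 100 x 16 mm, empty, walls and floor 4 mm; left or right of the lane. Origin: centre of the underside; x along its length (away from the robot within 0.1 rad), y across, z up; inner floor at z = 4 mm, inside 232 x 92 mm: room for both bottles, e.g. at x = -60 and +60 mm.
- tub: Fixed square low grey plastic tub 105 x 105 x 18 mm for expired stock, empty, walls and floor 4 mm; it lies on a 2 mm thick black rubber mat on the other side of the lane from the side tray. Origin: centre of the underside; axes along its sides, z up; inner floor at z = 4 mm, inside 97 x 97 mm.
- amber_bottle: Loose tall brown glass bottle with a narrow black cap, 134 mm high, about 0.26 kg; body a 52 mm diameter cylinder from the foot up to 90 mm (with a paper band), then a shoulder, cap 32 mm diameter from 114 mm up. Origin: centre of its foot, z up along its axis. Upright in the second or third bay of the lane.
- white_bottle: Loose medium-high white plastic bottle with a broad white cap, 104 mm high, about 0.2 kg; body a 50 mm diameter cylinder from the foot up to 78 mm, cap 40 mm diameter from 88 mm up. Origin: centre of its foot, z up along its axis. Upright in the second or third bay of the lane.
- squat_jar: Loose low wide brown glass jar with a full-width black lid, 70 mm high, about 0.18 kg; glass 56 mm diameter up to 52 mm, lid 58 mm diameter from 52 to 70 mm. Origin: centre of its foot, z up along its axis. Upright in the far bay of the lane.
- steel_can: Loose bare-metal cylindrical can (the new stock), 49 mm diameter, 112 mm high plus a 16 mm wide, 8 mm high stub on top, about 0.24 kg. Origin: centre of its foot, z up along its axis. Upright on a 3 mm thick 85 x 85 mm cardboard slip on the black rubber mat, next to the tub.
- steel_cup: Bystander: loose empty steel cup, 72 mm diameter, 78 mm high. Origin: centre of its foot. Leave alone.
- carton: Bystander: loose cardboard carton with a blue band, 120 x 70 x 70 mm. Origin: centre of its underside. Leave alone.
Things that resemble listed ones, but are neither listed nor needed, are in the scene too. What is shaped like the white_bottle but red is not meant.

How it is judged:
By the outcome, as a careful person would: the job done as asked, in the order asked, and still so for the second after the job is handed in, with the robot touching nothing.
It also fails if it takes over 139 s, if anything falls off the work surface, if the arm or the gripper's body presses on something with over 40 N, if the wrist force passes 120 N, or if a joint passes its speed limit or range.

## Working session

There is one attempt and no reset: what is moved stays moved. The work goes in short steps, Python scripts to look and compute and a tool call to move; the robot and the scene stay as the last step left them, time stands still between calls to the robot, and variables do not carry over. Pictures are saved under pics/ and viewed, at most 14 in all, crops included, and the job is handed in when it is done.

Besides the shell and the picture viewer there is one more tool, called after "Emit:" in YAML: its name, and indented under it one key for each argument. carry_out: Moves the arm, as the interface text tells. Its arguments: {"type":"object","properties":{"deltas":{"type":"array"}},"required":["deltas"]}

```bash
ls; mkdir -p pics
python3 - <<'E'
from cell import ctrl
import cv2
s=ctrl.read_state();print({k:s[k] for k in('clock','eef_pos','tool_rot','width','force')},ctrl.grip_depth)
for n in("scene","top"):
    cv2.imwrite(f"pics/{n}0.png",cv2.cvtColor(ctrl.get_image(n),cv2.COLOR_RGB2BGR));c=ctrl.calibration(n);print(n,c)
E
```

```text
pics
{'clock': 0.0, 'eef_pos': array([186.13389029, 622.1102592 , 230.3814823 ]), 'tool_rot': array([-3.13966290e+00, -1.23436807e-05,  2.85079087e+00]), 'width': 85.41173310625909, 'force': array([ 0.19136806, -0.15981484,  0.41812471])} 18.700000000000003
scene {'mtx': array([[387.84685973,   0.        , 258.94387108],
       [  0.        , 387.84685973, 191.92667827],
       [  0.        ,   0.        ,   1.        ]]), 'R': array([[ 0.04668543,  0.99882993,  0.01261871],
       [ 0.79576475, -0.02955234, -0.60488439],
       [-0.60380372,  0.03828082, -0.79621332]]), 't': array([ -22.89199145, -427.38258321, 1496.15788608])}
top {'mtx': array([[376.06341829,   0.        , 250.70650438],
       [  0.        , 376.06341829, 191.83369859],
       [  0.        ,   0.        ,   1.        ]]), 'R': array([[ 0.00609494, -0.99988299,  0.01403092],
       [-0.9884946 , -0.00814496, -0.15103668],
       [ 0.15113329, -0.01294893, -0.98842858]]), 't': array([ -20.37660369,  595.35204869, 1003.90417833])}
```

View pics/top0.png

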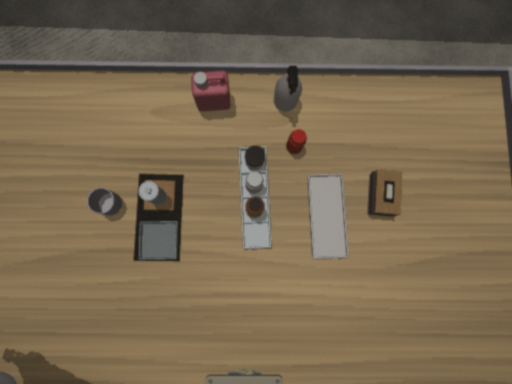

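View pics/scene0.png

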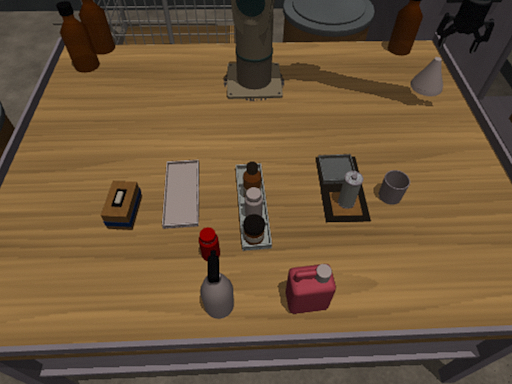

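Top view: lane (240-270,147-248) with amber (255,207) second, white (254,182) third, jar (255,157) far; side tray (327,217) on the right, tub (159,240) and can (149,190) on the left mat. 
Lookalikes: red bottle (297,140) is not the white bottle; the far brown bottles (scene 80,45 / 405,30) are not the amber one; the cup (105,202) is not the can. I'll check that choice in a close crop.

Run:
```python
import cv2,numpy as np
a=cv2.imread("pics/top0.png")[140:265,125:365];b=cv2.imread("pics/scene0.png")[145:255,155:375]
g=lambda i,h:cv2.resize(np.clip(i.astype(float)*1.5,0,255).astype(np.uint8),(580,h),interpolation=cv2.INTER_CUBIC)
cv2.imwrite("pics/crop0.png",np.vstack([g(a,300),g(b,290)]))
```

```text
(no output)
```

View pics/crop0.png

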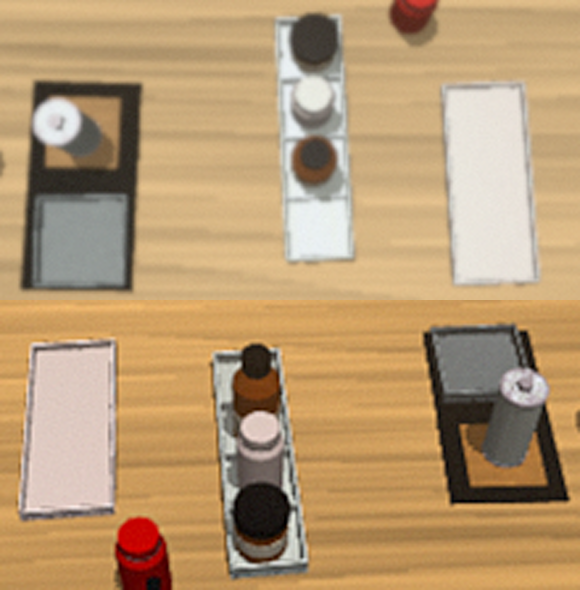

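The crop confirms the choice: amber (brown with black cap) at crop (316,155), white bottle (313,98), jar (314,40), and bare can with stub (57,121). Lane, tray and tub corners are clearly visible, so next I'll convert them.

```bash
cat > h.py <<'E'
from cell import ctrl
import numpy as np, cv2
def ray(n,px,cal=None):
    c=cal or ctrl.calibration(n);K=c['mtx'];R=np.array(c['R']);t=np.array(c['t'])
    x=(px[0]-K[0,2])/K[0,0];y=(px[1]-K[1,2])/K[1,1]
    if n=='wrist':
        th=np.hypot(x,y);k=np.sin(th)/max(th,1e-9);d=np.array([x*k,y*k,np.cos(th)])
    else: d=np.array([x,y,1.])
    return -R.T@t,R.T@d
def onz(n,px,z,cal=None):
    o,d=ray(n,px,cal);return (o+d*(z-o[2])/d[2])[:2]
def tri(p):
    A=0;b=0
    for n,px in p:
        o,d=ray(n,px);d=d/np.linalg.norm(d);M=np.eye(3)-np.outer(d,d);A=A+M;b=b+M@o
    return np.linalg.solve(A,b)
E
python3 - <<'E'
from h import *
T=lambda p:(125+p[0]*240/580-.3,140+p[1]*125/300-.3)
S=lambda p:(155+p[0]*220/580-.3,145+(p[1]-300)*110/290-.3)
R={'lane':(22,[(276,17),(342,14),(353,257),(288,261)],[(306,562),(231,570),(212,353),(278,347)]),
'tray':(16,[(443,86),(524,83),(538,280),(454,284)],[(113,510),(20,512),(30,343),(115,341)]),
'tub':(20,[(36,195),(128,194),(130,286),(31,286)],[(532,385),(442,396),(428,331),(515,325)])}
for k,(z,a,b) in R.items():
    for n,f,p in(('top',T,a),('scene',S,b)):
        q=np.array([onz(n,f(c),z) for c in p]);d=(q[0]+q[1]-q[2]-q[3])/2
        print(k,n,q.mean(0).round(1),'len',np.linalg.norm(d).round(1),'wid',np.linalg.norm((q[0]-q[1]+q[3]-q[2])/2).round(1),'ang',np.arctan2(d[1],d[0]).round(3))
for k,z,a,b in(('amber',134,(318,150),(256,353)),('white',104,(315,96),(261,426)),('jar',70,(315,37),(261,507)),('can',112,(57,121),(523,385))):
    print(k,onz('top',T(a),z).round(1),onz('scene',S(b),z).round(1),tri([('top',T(a)),('scene',S(b))]).round(1))
print(ctrl.calibration('wrist'))
E
```

```text
lane top [587.6 -28.4] len 292.1 wid 77.4 ang 0.051
lane scene [587.4 -25.6] len 291.9 wid 77.6 ang 0.053
tray top [ 533.9 -235.3] len 235.1 wid 97.8 ang 0.038
tray scene [ 535.9 -233.4] len 239.4 wid 99.3 ang 0.046
tub top [462.  240.9] len 105.7 wid 110.0 ang 0.027
tub scene [463.1 243.2] len 97.7 wid 107.6 ang 0.021
amber [555.4 -29.3] [544.9 -23.8] [554.2 -26.5 144.8]
white [619.1 -26.6] [617.2 -21.3] [618.8 -24.  106.3]
jar [694.5 -27.2] [692.9 -24.2] [694.1 -25.7  72. ]
can [587.6 251.4] [579.8 253.6] [586.5 249.9 120.1]
{'mtx': array([[297.31863964,   0.        , 258.17087112],
       [  0.        , 297.31863964, 187.88228401],
       [  0.        ,   0.        ,   1.        ]]), 'R': array([[ 0.28744977,  0.95779214, -0.00261642],
       [ 0.91866287, -0.27493149,  0.28367447],
       [ 0.27098184, -0.08394577, -0.95891707]]), 't': array([-651.13265109,  -34.88567051,  379.10569846])}
```

Measured: lane (587.5,-27) yaw 0.052, tray (535,-234), tub (462,242), can (586,251). The sizes match the given ones within about 3 mm. I'll rotate to align with the lane and head for it.

Emit:
carry_out:
  deltas: [0, 0, -9.8, 0, 0, 0, -1, 0, 0, -9.8, 0, 0, 0, -1, 0, 0, 0, -0.0277, -0.0557, 0, -1, 0, 0, 0, -0.0277, -0.0557, 0, -1, 0, 0, 0, -0.0277, -0.0557, 0, -1, 0, 0, 0, -0.0277, -0.0557, 0, -1, 0, 0, 0, -0.0277, -0.0557, 0, -1, 0, 0, 0, -0.0277, -0.0557, 0, -1, 0, 0, 0, -0.0277, -0.0557, 0, -1, 0, 0, 0, -0.0277, -0.0557, 0, -1, 0, 0, 0, -0.0277, -0.0557, 0, -1, 0, 0, 0, -0.0277, -0.0557, 0, -1]

```text
clock: 1.6
eef_pos: [492.2, 78.9, 231.2]
tool_rot: [3.141, -0.0, -3.09]
force: [1.0, 0.2, 0.4]
width: 85.4
gripper_force: 0.0
```

Emit:
carry_out:
  deltas: [0, 0, 0, -0.0277, -0.0557, 0, -1, 0, 0, 0, -0.0277, -0.0557, 0, -1, 0, 0, 0, 0, 0, 0, -1, 0, 0, 0, 0, 0, 0, -1]

```text
clock: 2.1
eef_pos: [551.9, -27.2, 230.7]
tool_rot: [3.141, -0.002, -3.09]
force: [-1.1, 0.9, -0.0]
width: 85.3
gripper_force: 0.0
```

Run:
```python
from h import *
import pickle
c=ctrl.calibration('wrist');im=ctrl.get_image('wrist');pickle.dump(c,open('w1.pkl','wb'))
cv2.imwrite("pics/w1.png",cv2.cvtColor(im,cv2.COLOR_RGB2BGR));print((-c['R'].T@c['t']).round(1),c['R'].round(2))
```

```text
[479.4 -28.2 372.1] [[-0.05  1.    0.  ]
 [ 0.96  0.05  0.28]
 [ 0.28  0.01 -0.96]]
```

View pics/w1.png

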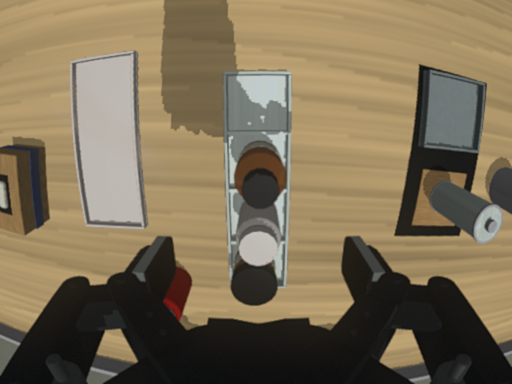

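Wrist view shows amber cap (261,188), white cap (258,248), jar lid (255,283), can top (488,224), lane near corners (224,73)/(291,71), and tray and tub corners.

Run:
```python
from h import *
import pickle
c=pickle.load(open('w1.pkl','rb'));f=lambda p,z:onz('wrist',p,z,c).round(1)
for k,z,p in(('amber',138,(261,188)),('white',108,(258,248)),('jar',74,(255,283)),('can',117,(488,224)),('laneNL',22,(291,71)),('laneNR',22,(224,73))):print(k,f(p,z))
for k,z,ps in(('tray',16,[(71,62),(135,52),(146,226),(86,226)]),('tub',20,[(425,66),(487,84),(478,153),(417,148)])):
    q=np.array([f(p,z) for p in ps]);print(k,q.tolist(),q.mean(0))
```

```text
amber [548.1 -22.4]
white [619.4 -21.3]
jar [685.8 -21.6]
can [585.3 251.1]
laneNL [439.3   7.9]
laneNR [445.5 -69.6]
tray [[419.7, -284.1], [415.8, -184.7], [646.1, -174.1], [655.5, -274.8]] [ 534.275 -229.425]
tub [[407.7, 184.3], [409.5, 300.1], [513.2, 296.9], [517.5, 183.4]] [461.975 241.175]
```

Emit:
carry_out:
  deltas: [0, 0, 0, 0.0015, 0.0017, 0.055, -1, 0, 0, 0, 0, 0, 0.055, -1, 0, 0, 0, 0, 0, 0.03, -1, 0, 0, 0, 0, 0, 0.0195, -1, 0, 0, 0, 0, 0, 0, -1]

```text
clock: 2.78
eef_pos: [549.3, -24.0, 70.7]
tool_rot: [3.14, -0.004, -3.087]
force: [-0.3, 0.8, 0.3]
width: 85.5
gripper_force: 0.0
```

Emit:
carry_out:
  deltas: [0, 0, 0, 0, 0, 0, 1, 0, 0, 0, 0, 0, 0, 1, 0, 0, 0, 0, 0, 0, 1, 0, 0, 0, 0, 0, 0, 1, 0, 0, 0, 0, 0, 0, 1, 0, 0, 0, 0, 0, 0, 1, 0, 0, 0, 0, 0, 0, 1, 0, 0, 0, 0, 0, 0, 1]

```text
clock: 3.78
eef_pos: [551.7, -25.6, 73.4]
tool_rot: [3.141, 0.002, -3.09]
force: [-1.6, 0.8, 6.2]
width: 49.9
gripper_force: 62.2
```

Emit:
carry_out:
  deltas: [0, 0, 0, 0, 0, -0.01, 1, 0, 0, 0, 0, 0, -0.02, 1, 0, 0, 0, 0, 0, -0.03, 1, 0, 0, 0, 0, 0, 0, 1]

```text
clock: 4.28
eef_pos: [552.7, -26.3, 134.1]
tool_rot: [-3.141, 0.005, -3.091]
force: [0.6, 0.5, -2.8]
width: 49.5
gripper_force: 63.4
```

```bash
cat > snap.py <<'E'
import sys
from h import *
import pickle
n,o=sys.argv[1:3];c=ctrl.calibration(n);im=cv2.cvtColor(ctrl.get_image(n),cv2.COLOR_RGB2BGR);pickle.dump(c,open(o+'.pkl','wb'))
if len(sys.argv)>3:
    x0,y0,x1,y1=map(int,sys.argv[3:7]);im=im[y0:y1,x0:x1];im=cv2.resize(im,None,fx=600/(x1-x0),fy=600/(x1-x0),interpolation=cv2.INTER_CUBIC)
cv2.imwrite(f'pics/{o}.png',im);s=ctrl.read_state();print(s['eef_pos'].round(1),s['force'].round(1),s['width'].round(1))
E
python3 snap.py scene s1 180 100 340 250
```

```text
Traceback (most recent call last):
  File "snap.py", line 7, in <module>
    cv2.imwrite(f'pics/{o}.png',im);s=ctrl.read_state();print(s['eef_pos'].round(1),s['force'].round(1),s['width'].round(1))
                                                                                                        ^^^^^^^^^^^^^^^^
AttributeError: 'float' object has no attribute 'round'
```

View pics/s1.png

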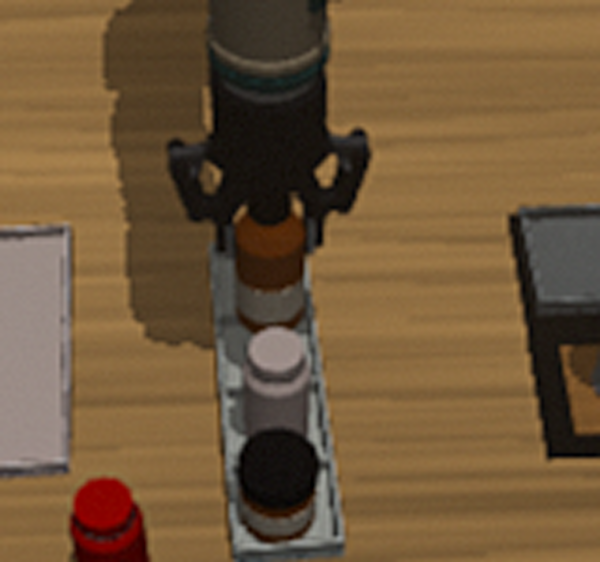

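Amber is lifted upright and the white bottle and jar are undisturbed. Next stop is the far half of the side tray.

Emit:
carry_out:
  deltas: [0, 0, 0, -0.0081, -0.0515, 0, 1, 0, 0, 0, -0.0081, -0.0515, 0, 1, 0, 0, 0, -0.0081, -0.0515, 0, 1, 0, 0, 0, -0.0081, -0.0515, 0, 1, 0, 0, 0, 0, 0, 0, 1, 0, 0, 0, 0, 0, 0, 1]

```text
clock: 5.08
eef_pos: [592.7, -229.3, 130.2]
tool_rot: [3.139, -0.003, -3.091]
force: [-0.6, 0.6, -4.2]
width: 49.9
gripper_force: 63.7
```

Emit:
carry_out:
  deltas: [0, 0, 0, 0, 0, 0.03, 1, 0, 0, 0, 0, 0, 0.02, 1, 0, 0, 0, 0, 0, 0.007, 1, 0, 0, 0, 0, 0, 0, 1, 0, 0, 0, 0, 0, 0, 1]

```text
clock: 5.7
eef_pos: [594.4, -229.6, 75.2]
tool_rot: [-3.142, 0.001, -3.089]
force: [0.8, 0.8, -3.4]
width: 49.9
gripper_force: 63.7
```

Emit:
carry_out:
  deltas: [0, 0, 0, 0, 0, 0.0015, 1, 0, 0, 0, 0, 0, 0.001, 1, 0, 0, 0, 0, 0, 0, 1]

```text
clock: 6.08
eef_pos: [594.3, -230.2, 73.5]
tool_rot: [-3.141, 0.001, -3.09]
force: [-2.5, 1.5, 3.9]
width: 49.6
gripper_force: 64.6
```

Emit:
carry_out:
  deltas: [0, 0, 0, 0, 0, 0.001, 1, 0, 0, 0, 0, 0, 0, 1]

```text
clock: 6.32
eef_pos: [594.4, -230.2, 73.5]
tool_rot: [-3.141, 0.001, -3.09]
force: [-3.2, 2.0, 10.5]
width: 49.5
gripper_force: 65.3
```

Foot is on the tray floor. I'll ease off, open and rise.

Emit:
carry_out:
  deltas: [0, 0, 0, 0, 0, -0.001, 1, 0, 0, 0, 0, 0, 0, 0.2, 0, 0, 0, 0, 0, 0, -0.3, 0, 0, 0, 0, 0, 0, -1, 0, 0, 0, 0, 0, 0, -1, 0, 0, 0, 0, 0, 0, -1, 0, 0, 0, 0, 0, 0, -1]

```text
clock: 7.2
eef_pos: [593.9, -230.2, 72.2]
tool_rot: [3.142, -0.0, -3.09]
force: [0.0, 0.0, 0.2]
width: 85.5
gripper_force: 0.0
```

Emit:
carry_out:
  deltas: [0, 0, 0, 0, 0, -0.02, -1, 0, 0, 0, 0, 0, -0.04, -1, 0, 0, 0, 0, 0, -0.04, -1, 0, 0, 0, 0, 0, -0.03, -1, 0, 0, 0, 0, 0, 0, -1]

```text
clock: 7.82
eef_pos: [596.0, -231.0, 206.7]
tool_rot: [-3.139, 0.007, -3.09]
force: [-0.4, 0.3, -0.2]
width: 85.5
gripper_force: 0.0
```

Emit:
carry_out:
  deltas: [0, 0, 0, -0.0088, 0.0515, 0, -1, 0, 0, 0, -0.0088, 0.0515, 0, -1, 0, 0, 0, -0.0088, 0.0515, 0, -1, 0, 0, 0, -0.0088, 0.0515, 0, -1, 0, 0, 0, 0, 0, 0, -1, 0, 0, 0, 0, 0, 0, -1]

```text
clock: 8.57
eef_pos: [618.1, -23.3, 202.1]
tool_rot: [-3.141, -0.001, -3.09]
force: [-0.2, -0.1, -0.4]
width: 85.1
gripper_force: 0.0
```

```bash
sed -i "s/s\['width'\].round(1)/s['width']/" snap.py; python3 snap.py wrist w2
```

```text
[618.1 -24.4 202.1] [-0.1 -0.7 -0.3] 85.41209923310973
```

View pics/w2.png

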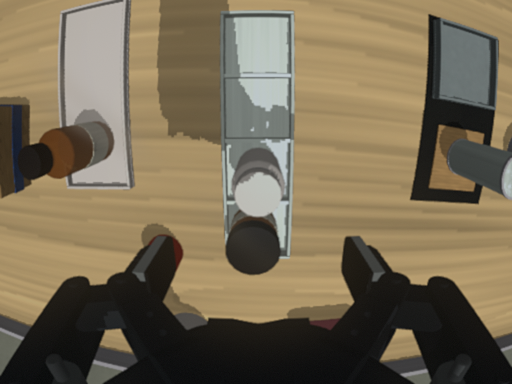

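Wrist view: amber stands upright in the tray (foot near 95,140), white cap (258,194), jar lid (253,247), lane dividers at rows 76 and 138 with outer walls at columns 221/293.

Run:
```python
from h import *
import pickle
c=pickle.load(open('w2.pkl','rb'))
for k,z,p in(('white',108,(258,194)),('jar',74,(253,247)),('near',22,(222,13)),('near',22,(294,12)),('div0 centre',22,(221,138)),('div0',22,(293,139)),('far',22,(290,256))):print(k,onz('wrist',p,z,c).round(1))
```

```text
white [620.  -20.9]
jar [687.6 -22.7]
near [446.5 -68.6]
near [441.5   8.5]
div0 centre [585.5 -63.2]
div0 [582.7  15.1]
far [725.7  23.8]
```

Emit:
carry_out:
  deltas: [0, 0, 0, -0.001, 0.001, 0.055, -1, 0, 0, 0, 0, 0, 0.055, -1, 0, 0, 0, 0, 0, 0.03, -1, 0, 0, 0, 0, 0, 0.018, -1, 0, 0, 0, 0, 0, 0, -1]

```text
clock: 9.25
eef_pos: [618.8, -22.9, 43.5]
tool_rot: [-3.141, -0.002, -3.092]
force: [-0.0, 0.1, 0.3]
width: 85.4
gripper_force: 0.0
```

Emit:
carry_out:
  deltas: [0, 0, 0, 0, 0, 0, 1, 0, 0, 0, 0, 0, 0, 1, 0, 0, 0, 0, 0, 0, 1, 0, 0, 0, 0, 0, 0, 1, 0, 0, 0, 0, 0, 0, 1, 0, 0, 0, 0, 0, 0, 1, 0, 0, 0, 0, 0, 0, 1, 0, 0, 0, 0, 0, 0, 1]

```text
clock: 10.25
eef_pos: [620.7, -22.0, 46.2]
tool_rot: [-3.141, 0.003, -3.091]
force: [-0.0, -0.2, 4.4]
width: 48.5
gripper_force: 61.2
```

Emit:
carry_out:
  deltas: [0, 0, 0, 0, 0, -0.01, 1, 0, 0, 0, 0, 0, -0.02, 1, 0, 0, 0, 0, 0, -0.03, 1, 0, 0, 0, 0, 0, 0, 1]

```text
clock: 10.75
eef_pos: [621.8, -21.5, 107.7]
tool_rot: [-3.141, 0.006, -3.09]
force: [-0.8, 0.4, -1.6]
width: 48.5
gripper_force: 62.2
```

Emit:
carry_out:
  deltas: [0, 0, 0, 0.0313, -0.041, 0, 1, 0, 0, 0, 0.0313, -0.041, 0, 1, 0, 0, 0, 0.0313, -0.041, 0, 1, 0, 0, 0, 0.0313, -0.041, 0, 1, 0, 0, 0, 0.0313, -0.041, 0, 1, 0, 0, 0, 0, 0, 0, 1, 0, 0, 0, 0, 0, 0, 1]

```text
clock: 11.62
eef_pos: [473.9, -233.9, 104.2]
tool_rot: [3.141, 0.0, -3.09]
force: [0.8, 0.1, -1.5]
width: 48.4
gripper_force: 62.5
```

Emit:
carry_out:
  deltas: [0, 0, 0, 0, 0, 0.03, 1, 0, 0, 0, 0, 0, 0.02, 1, 0, 0, 0, 0, 0, 0.008, 1, 0, 0, 0, 0, 0, 0, 1, 0, 0, 0, 0, 0, 0, 1]

```text
clock: 12.25
eef_pos: [474.5, -233.7, 46.6]
tool_rot: [-3.142, 0.001, -3.089]
force: [-0.0, -0.2, -1.5]
width: 49.0
gripper_force: 62.2
```

Emit:
carry_out:
  deltas: [0, 0, 0, 0, 0, 0.001, 1, 0, 0, 0, 0, 0, 0, 1]

```text
clock: 12.5
eef_pos: [474.1, -234.1, 45.6]
tool_rot: [3.142, 0.001, -3.09]
force: [0.3, 0.8, 0.6]
width: 48.5
gripper_force: 62.3
```

Touching; a bit more, then release.

Emit:
carry_out:
  deltas: [0, 0, 0, 0, 0, 0.0005, 1, 0, 0, 0, 0, 0, 0, 1, 0, 0, 0, 0, 0, 0, 0.2, 0, 0, 0, 0, 0, 0, -0.3, 0, 0, 0, 0, 0, 0, -1, 0, 0, 0, 0, 0, 0, -1, 0, 0, 0, 0, 0, 0, -1, 0, 0, 0, 0, 0, 0, -1]

```text
clock: 13.5
eef_pos: [473.6, -234.4, 44.7]
tool_rot: [3.142, -0.0, -3.09]
force: [0.3, 0.3, -0.8]
width: 85.5
gripper_force: 0.0
```

Emit:
carry_out:
  deltas: [0, 0, 0, 0, 0, -0.02, -1, 0, 0, 0, 0, 0, -0.04, -1, 0, 0, 0, 0, 0, -0.05, -1, 0, 0, 0, 0, 0, -0.05, -1, 0, 0, 0, 0, 0, 0, -1]

```text
clock: 14.12
eef_pos: [476.1, -235.5, 208.6]
tool_rot: [-3.138, 0.008, -3.09]
force: [0.1, -0.1, -0.5]
width: 85.0
gripper_force: 0.0
```

Emit:
carry_out:
  deltas: [0, 0, 0, -0.038, 0.0334, 0, -1, 0, 0, 0, -0.038, 0.0334, 0, -1, 0, 0, 0, -0.038, 0.0334, 0, -1, 0, 0, 0, -0.038, 0.0334, 0, -1, 0, 0, 0, -0.038, 0.0334, 0, -1, 0, 0, 0, -0.038, 0.0334, 0, -1, 0, 0, 0, 0, 0, 0, -1, 0, 0, 0, 0, 0, 0, -1]

```text
clock: 15.12
eef_pos: [689.9, -23.1, 203.0]
tool_rot: [-3.141, -0.003, -3.09]
force: [-1.1, -1.1, -0.7]
width: 85.7
gripper_force: 0.0
```

```bash
python3 snap.py wrist w3
```

```text
[689.8 -24.  203.5] [ 0.6 -0.2 -0.3] 85.56600711972311
```

View pics/w3.png

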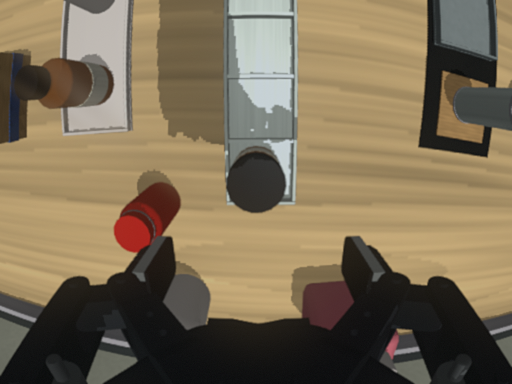

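Wrist view: jar lid (256,182) alone in the far bay, lane dividers at rows 75 and 138, far rim at row 203, red lookalike at (135,232) left of the lane, both bottles standing in the tray.

Run:
```python
from h import *
import pickle
c=pickle.load(open('w3.pkl','rb'))
for k,z,p in(('jar',74,(256,182)),('div0 R',22,(226,76)),('div0 L',22,(297,75)),('far R',22,(226,203)),('farL',22,(296,203)),('red top',104,(133,232))):print(k,onz('wrist',p,z,c).round(1))
```

```text
jar [690.9 -22.7]
div0 R [589.2 -60.3]
div0 L [584.   15.5]
far R [731.8 -55.8]
farL [727.7  24.9]
red top [ 737.4 -137.1]
```

Emit:
carry_out:
  deltas: [0, 0, 0, -0.001, 0.0005, 0.055, -1, 0, 0, 0, 0, 0, 0.055, -1, 0, 0, 0, 0, 0, 0.035, -1, 0, 0, 0, 0, 0, 0.019, -1, 0, 0, 0, 0, 0, 0, -1]

```text
clock: 15.8
eef_pos: [691.0, -23.0, 39.9]
tool_rot: [-3.141, -0.002, -3.092]
force: [-0.6, -0.2, 0.9]
width: 85.2
gripper_force: 0.0
```

Emit:
carry_out:
  deltas: [0, 0, 0, 0, 0, 0, 1, 0, 0, 0, 0, 0, 0, 1, 0, 0, 0, 0, 0, 0, 1, 0, 0, 0, 0, 0, 0, 1, 0, 0, 0, 0, 0, 0, 1, 0, 0, 0, 0, 0, 0, 1, 0, 0, 0, 0, 0, 0, 1]

```text
clock: 16.68
eef_pos: [693.9, -22.5, 43.4]
tool_rot: [-3.141, 0.004, -3.091]
force: [0.4, -0.7, 6.3]
width: 56.5
gripper_force: 64.3
```

Emit:
carry_out:
  deltas: [0, 0, 0, 0, 0, -0.01, 1, 0, 0, 0, 0, 0, -0.02, 1, 0, 0, 0, 0, 0, -0.03, 1, 0, 0, 0, 0, 0, -0.03, 1, 0, 0, 0, 0, 0, 0, 1]

```text
clock: 17.3
eef_pos: [694.4, -21.9, 134.8]
tool_rot: [-3.141, 0.007, -3.09]
force: [0.1, 0.5, -2.5]
width: 56.4
gripper_force: 64.0
```

Emit:
carry_out:
  deltas: [0, 0, 0, 0.0419, 0.0355, 0, 1, 0, 0, 0, 0.0419, 0.0355, 0, 1, 0, 0, 0, 0.0419, 0.0355, 0, 1, 0, 0, 0, 0.0228, 0.0422, 0, 1, 0, 0, 0, 0.0228, 0.0422, 0, 1, 0, 0, 0, 0.0228, 0.0422, 0, 1, 0, 0, 0, 0.0228, 0.0422, 0, 1, 0, 0, 0, 0, 0, 0, 1, 0, 0, 0, 0, 0, 0, 1]

```text
clock: 18.42
eef_pos: [461.1, 241.3, 130.5]
tool_rot: [-3.141, -0.001, -3.09]
force: [-0.3, -1.0, -1.0]
width: 56.4
gripper_force: 64.3
```

Emit:
carry_out:
  deltas: [0, 0, 0, 0, 0, 0.04, 1, 0, 0, 0, 0, 0, 0.03, 1, 0, 0, 0, 0, 0, 0.014, 1, 0, 0, 0, 0, 0, 0, 1, 0, 0, 0, 0, 0, 0, 1]

```text
clock: 19.05
eef_pos: [462.2, 241.8, 47.5]
tool_rot: [3.141, 0.001, -3.091]
force: [-0.1, 0.2, -2.0]
width: 56.5
gripper_force: 66.3
```

Emit:
carry_out:
  deltas: [0, 0, 0, 0, 0, 0.001, 1, 0, 0, 0, 0, 0, 0, 1]

```text
clock: 19.3
eef_pos: [461.6, 242.0, 46.3]
tool_rot: [3.141, 0.001, -3.09]
force: [-0.9, -0.0, -1.9]
width: 56.1
gripper_force: 66.3
```

Emit:
carry_out:
  deltas: [0, 0, 0, 0, 0, 0.001, 1, 0, 0, 0, 0, 0, 0, 1]

```text
clock: 19.55
eef_pos: [461.3, 241.9, 44.8]
tool_rot: [3.142, -0.0, -3.09]
force: [-0.1, 0.3, -2.0]
width: 56.4
gripper_force: 66.3
```

Emit:
carry_out:
  deltas: [0, 0, 0, 0, 0, 0.0005, 1, 0, 0, 0, 0, 0, 0, 1]

```text
clock: 19.8
eef_pos: [461.3, 241.8, 44.2]
tool_rot: [-3.142, -0.0, -3.09]
force: [-0.2, -0.6, -2.1]
width: 56.3
gripper_force: 66.3
```

Emit:
carry_out:
  deltas: [0, 0, 0, 0, 0, 0.0007, 1, 0, 0, 0, 0, 0, 0, 1]

```text
clock: 20.05
eef_pos: [461.5, 241.9, 44.2]
tool_rot: [3.141, 0.0, -3.09]
force: [-1.0, -0.1, 4.8]
width: 56.5
gripper_force: 67.2
```

Emit:
carry_out:
  deltas: [0, 0, 0, 0, 0, 0.0007, 1, 0, 0, 0, 0, 0, 0, 1]

```text
clock: 20.3
eef_pos: [461.5, 241.8, 44.1]
tool_rot: [3.141, 0.001, -3.09]
force: [-2.7, -1.6, 12.0]
width: 56.4
gripper_force: 68.0
```

Contact with the tub floor. Ease off 1 mm, release and rise.

Emit:
carry_out:
  deltas: [0, 0, 0, 0, 0, -0.001, 1, 0, 0, 0, 0, 0, 0, 0.2, 0, 0, 0, 0, 0, 0, -0.4, 0, 0, 0, 0, 0, 0, -1, 0, 0, 0, 0, 0, 0, -1, 0, 0, 0, 0, 0, 0, -1, 0, 0, 0, 0, 0, 0, -1]

```text
clock: 21.18
eef_pos: [461.3, 241.8, 43.9]
tool_rot: [3.142, -0.0, -3.09]
force: [-0.7, 0.6, -0.3]
width: 85.7
gripper_force: 0.0
```

Emit:
carry_out:
  deltas: [0, 0, 0, 0, 0, -0.02, -1, 0, 0, 0, 0, 0, -0.04, -1, 0, 0, 0, 0, 0, -0.05, -1, 0, 0, 0, 0, 0, -0.05, -1, 0, 0, 0, 0, 0, 0, -1]

```text
clock: 21.8
eef_pos: [463.7, 243.1, 207.7]
tool_rot: [3.138, 0.007, -3.09]
force: [0.4, 0.1, -0.9]
width: 85.7
gripper_force: 0.0
```

```bash
python3 snap.py wrist w4
```

```text
[462.2 242.3 205.5] [ 0.1  0.7 -0.1] 85.13380377792508
```

View pics/w4.png

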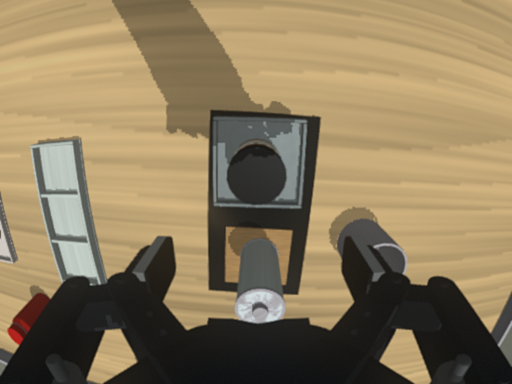

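Jar stands in the tub (lid 257,173, well inside the walls); can and cup are undisturbed. Now back to the white bottle.

Emit:
carry_out:
  deltas: [0, 0, 0, 0.0016, -0.0596, 0, -1, 0, 0, 0, 0.0016, -0.0596, 0, -1, 0, 0, 0, 0.0016, -0.0596, 0, -1, 0, 0, 0, 0.0016, -0.0596, 0, -1, 0, 0, 0, 0.0016, -0.0596, 0, -1, 0, 0, 0, 0.0016, -0.0596, 0, -1, 0, 0, 0, 0.0016, -0.0596, 0, -1, 0, 0, 0, 0.0016, -0.0596, 0, -1, 0, 0, 0, 0, 0, 0, -1, 0, 0, 0, 0, 0, 0, -1]

```text
clock: 23.1
eef_pos: [471.9, -234.1, 202.4]
tool_rot: [3.139, -0.003, -3.091]
force: [0.4, 0.3, -0.8]
width: 85.3
gripper_force: 0.0
```

```bash
python3 snap.py wrist w5
```

```text
[ 472.4 -233.2  202.7] [-0.1  0.5 -0.1] 85.35620589914517
```

View pics/w5.png

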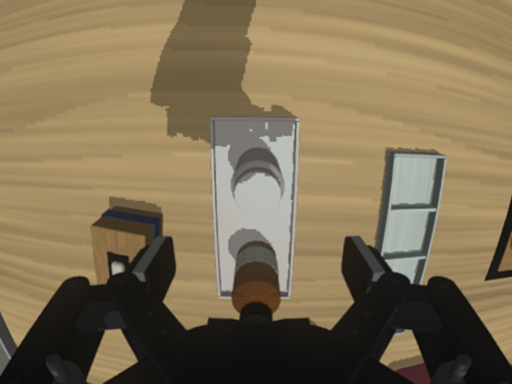

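White cap (258,192) and amber (256,290) both stand upright in the tray, centred as expected. Grip white.

Emit:
carry_out:
  deltas: [0, 0, 0, -0.0015, -0.0005, 0.055, -1, 0, 0, 0, 0, 0, 0.055, -1, 0, 0, 0, 0, 0, 0.03, -1, 0, 0, 0, 0, 0, 0.0185, -1, 0, 0, 0, 0, 0, 0, -1]

```text
clock: 23.78
eef_pos: [473.7, -232.8, 44.0]
tool_rot: [3.139, -0.003, -3.087]
force: [1.0, 0.4, 0.2]
width: 85.6
gripper_force: 0.0
```

Emit:
carry_out:
  deltas: [0, 0, 0, 0, 0, 0, 1, 0, 0, 0, 0, 0, 0, 1, 0, 0, 0, 0, 0, 0, 1, 0, 0, 0, 0, 0, 0, 1, 0, 0, 0, 0, 0, 0, 1, 0, 0, 0, 0, 0, 0, 1, 0, 0, 0, 0, 0, 0, 1, 0, 0, 0, 0, 0, 0, 1]

```text
clock: 24.78
eef_pos: [475.3, -235.3, 46.7]
tool_rot: [-3.141, 0.002, -3.09]
force: [-0.1, 1.3, 5.6]
width: 48.5
gripper_force: 61.5
```

Emit:
carry_out:
  deltas: [0, 0, 0, 0, 0, -0.01, 1, 0, 0, 0, 0, 0, -0.02, 1, 0, 0, 0, 0, 0, -0.03, 1, 0, 0, 0, 0, 0, 0, 1, 0, 0, 0, 0, 0, 0, 1]

```text
clock: 25.4
eef_pos: [474.1, -235.3, 105.3]
tool_rot: [3.141, -0.0, -3.09]
force: [0.4, 0.1, -1.9]
width: 48.7
gripper_force: 62.3
```

Emit:
carry_out:
  deltas: [0, 0, 0, -0.0218, 0.0511, 0, 1, 0, 0, 0, -0.0218, 0.0511, 0, 1, 0, 0, 0, -0.0218, 0.0511, 0, 1, 0, 0, 0, -0.0218, 0.0511, 0, 1, 0, 0, 0, 0, 0, 0, 1, 0, 0, 0, 0, 0, 0, 1]

```text
clock: 26.15
eef_pos: [550.0, -27.1, 104.3]
tool_rot: [-3.141, -0.003, -3.09]
force: [-0.2, -0.2, -2.1]
width: 48.7
gripper_force: 62.7
```

Emit:
carry_out:
  deltas: [0, 0, 0, 0, 0, 0.02, 1, 0, 0, 0, 0, 0, 0.01, 1, 0, 0, 0, 0, 0, 0, 1, 0, 0, 0, 0, 0, 0, 1]

```text
clock: 26.65
eef_pos: [551.3, -27.5, 75.7]
tool_rot: [-3.141, 0.0, -3.091]
force: [0.2, 0.4, -2.4]
width: 48.7
gripper_force: 62.7
```

```bash
python3 snap.py wrist w6
```

```text
[551.4 -27.3  75.8] [-0.4  0.5 -1.8] 48.69029385090726
```

View pics/w6.png

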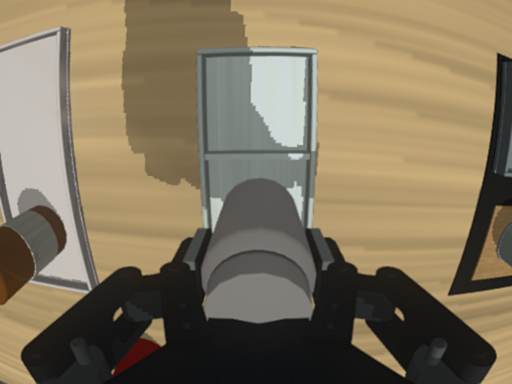

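White hangs centred over bay 2: divider 1|2 at (255,153), lane near edge at row 48, bottle's foot front edge at (258,180).

Run:
```python
from h import *
import pickle
c=pickle.load(open('w6.pkl','rb'))
for k,z,p in(('div',22,(255,153)),('nearL',22,(317,48)),('nearR',22,(198,51)),('divL',22,(316,153)),('divR',22,(199,153)),('foot front z~34',34,(258,180))):print(k,onz('wrist',p,z,c).round(1))
```

```text
div [512.1 -28.9]
nearL [439.4   7.9]
nearR [445.3 -69.3]
divL [509.8  12. ]
divR [513.7 -66.6]
foot front z~34 [527.3 -26.2]
```

Emit:
carry_out:
  deltas: [0, 0, 0, 0.0015, 0.001, 0.012, 1, 0, 0, 0, 0, 0, 0.01, 1, 0, 0, 0, 0, 0, 0.006, 1, 0, 0, 0, 0, 0, 0, 1, 0, 0, 0, 0, 0, 0, 1]

```text
clock: 27.32
eef_pos: [549.5, -25.9, 47.1]
tool_rot: [3.142, -0.0, -3.09]
force: [0.9, -0.4, -1.9]
width: 48.7
gripper_force: 62.6
```

Emit:
carry_out:
  deltas: [0, 0, 0, 0, 0, 0.001, 1, 0, 0, 0, 0, 0, 0, 1]

```text
clock: 27.58
eef_pos: [549.7, -25.9, 46.8]
tool_rot: [3.142, 0.0, -3.09]
force: [-2.0, 0.3, 3.5]
width: 48.8
gripper_force: 63.1
```

Emit:
carry_out:
  deltas: [0, 0, 0, 0, 0, 0.0007, 1, 0, 0, 0, 0, 0, 0, 1]

```text
clock: 27.82
eef_pos: [549.7, -25.9, 46.7]
tool_rot: [3.142, 0.001, -3.09]
force: [-3.2, 1.0, 10.1]
width: 48.4
gripper_force: 63.9
```

Emit:
carry_out:
  deltas: [0, 0, 0, 0, 0, -0.001, 1, 0, 0, 0, 0, 0, 0, 0.2, 0, 0, 0, 0, 0, 0, -0.4, 0, 0, 0, 0, 0, 0, -1, 0, 0, 0, 0, 0, 0, -1, 0, 0, 0, 0, 0, 0, -1, 0, 0, 0, 0, 0, 0, -1]

```text
clock: 28.7
eef_pos: [549.6, -25.9, 46.7]
tool_rot: [3.142, -0.0, -3.09]
force: [0.9, -0.3, 0.7]
width: 85.3
gripper_force: 0.0
```

Emit:
carry_out:
  deltas: [0, 0, 0, 0, 0, -0.02, -1, 0, 0, 0, 0, 0, -0.04, -1, 0, 0, 0, 0, 0, -0.05, -1, 0, 0, 0, 0, 0, -0.05, -1, 0, 0, 0, 0, 0, 0, -1]

```text
clock: 29.32
eef_pos: [552.3, -26.1, 210.7]
tool_rot: [-3.141, 0.009, -3.09]
force: [0.3, 0.0, -0.3]
width: 85.2
gripper_force: 0.0
```

Emit:
carry_out:
  deltas: [0, 0, 0, -0.0084, -0.0515, 0, -1, 0, 0, 0, -0.0084, -0.0515, 0, -1, 0, 0, 0, -0.0084, -0.0515, 0, -1, 0, 0, 0, -0.0084, -0.0515, 0, -1, 0, 0, 0, 0, 0, 0, -1, 0, 0, 0, 0, 0, 0, -1]

```text
clock: 30.08
eef_pos: [593.0, -229.0, 205.4]
tool_rot: [3.14, -0.002, -3.09]
force: [0.4, 0.9, -0.0]
width: 85.5
gripper_force: 0.0
```

Emit:
carry_out:
  deltas: [0, 0, 0, 0, 0, 0.05, -1, 0, 0, 0, 0, 0, 0.045, -1, 0, 0, 0, 0, 0, 0.025, -1, 0, 0, 0, 0, 0, 0.012, -1, 0, 0, 0, 0, 0, 0, -1]

```text
clock: 30.7
eef_pos: [593.5, -228.6, 74.3]
tool_rot: [3.141, -0.001, -3.089]
force: [0.4, -0.5, 0.0]
width: 85.2
gripper_force: 0.0
```

Emit:
carry_out:
  deltas: [0, 0, 0, 0, -0.001, 0.003, -1, 0, 0, 0, 0, 0, 0, -1, 0, 0, 0, 0, 0, 0, 1, 0, 0, 0, 0, 0, 0, 1, 0, 0, 0, 0, 0, 0, 1, 0, 0, 0, 0, 0, 0, 1, 0, 0, 0, 0, 0, 0, 1, 0, 0, 0, 0, 0, 0, 1, 0, 0, 0, 0, 0, 0, 1, 0, 0, 0, 0, 0, 0, 1]

```text
clock: 31.95
eef_pos: [594.1, -230.9, 72.5]
tool_rot: [-3.141, 0.001, -3.09]
force: [-0.8, 0.8, 6.1]
width: 50.2
gripper_force: 62.6
```

Emit:
carry_out:
  deltas: [0, 0, 0, 0, 0, -0.01, 1, 0, 0, 0, 0, 0, -0.02, 1, 0, 0, 0, 0, 0, -0.03, 1, 0, 0, 0, 0, 0, 0, 1, 0, 0, 0, 0, 0, 0, 1]

```text
clock: 32.58
eef_pos: [593.2, -230.7, 131.4]
tool_rot: [3.141, -0.001, -3.09]
force: [-0.3, -0.8, -4.3]
width: 50.0
gripper_force: 63.1
```

Emit:
carry_out:
  deltas: [0, 0, 0, 0.0369, 0.0286, 0, 1, 0, 0, 0, 0.0369, 0.0286, 0, 1, 0, 0, 0, 0.0369, 0.0286, 0, 1, 0, 0, 0, -0.0021, 0.0402, 0, 1, 0, 0, 0, -0.0021, 0.0402, 0, 1, 0, 0, 0, -0.0021, 0.0402, 0, 1, 0, 0, 0, 0, 0, 0, 1, 0, 0, 0, 0, 0, 0, 1]

```text
clock: 33.58
eef_pos: [478.4, -30.5, 131.1]
tool_rot: [-3.141, -0.001, -3.09]
force: [-0.6, -0.2, -3.0]
width: 50.1
gripper_force: 63.5
```

Emit:
carry_out:
  deltas: [0, 0, 0, 0, 0, 0.02, 1, 0, 0, 0, 0, 0, 0.01, 1, 0, 0, 0, 0, 0, 0, 1, 0, 0, 0, 0, 0, 0, 1]

```text
clock: 34.08
eef_pos: [479.1, -30.6, 101.9]
tool_rot: [-3.141, 0.0, -3.091]
force: [0.0, -0.2, -2.8]
width: 50.0
gripper_force: 63.5
```

```bash
python3 snap.py wrist w7
```

```text
[479.3 -30.4 102.1] [ 1.  -0.2 -1.6] 50.086159018027004
```

View pics/w7.png

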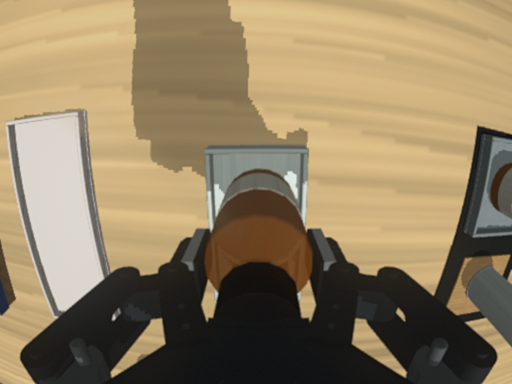

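Amber over bay 1: near rim at row 147, walls at 206/308 (centre 257), foot front (259,168). The bottle is centred across; I'll check along.

Run:
```python
from h import *
import pickle
c=pickle.load(open('w7.pkl','rb'))
for z,p in((22,(257,147)),(34,(259,168)),(22,(206,150)),(22,(308,147))):print(onz('wrist',p,z,c).round(1))
```

```text
[439.8 -30.9]
[453.2 -28.7]
[443.7 -69.5]
[437.6   7.6]
```

Emit:
carry_out:
  deltas: [0, 0, 0, 0, 0, 0.012, 1, 0, 0, 0, 0, 0, 0.01, 1, 0, 0, 0, 0, 0, 0.006, 1, 0, 0, 0, 0, 0, 0, 1, 0, 0, 0, 0, 0, 0, 1]

```text
clock: 34.75
eef_pos: [478.9, -30.2, 73.7]
tool_rot: [-3.142, -0.0, -3.09]
force: [0.9, -0.2, -2.6]
width: 50.0
gripper_force: 63.5
```

Emit:
carry_out:
  deltas: [0, 0, 0, 0, 0, 0.001, 1, 0, 0, 0, 0, 0, 0, 1]

```text
clock: 35.0
eef_pos: [478.9, -30.1, 72.7]
tool_rot: [3.142, 0.0, -3.09]
force: [-0.5, -0.1, -3.1]
width: 50.0
gripper_force: 63.5
```

Emit:
carry_out:
  deltas: [0, 0, 0, 0, 0, 0.0007, 1, 0, 0, 0, 0, 0, 0, 1]

```text
clock: 35.25
eef_pos: [479.1, -30.1, 72.5]
tool_rot: [3.142, 0.001, -3.09]
force: [-1.9, -0.0, 4.4]
width: 49.7
gripper_force: 64.2
```

Emit:
carry_out:
  deltas: [0, 0, 0, 0, 0, -0.0005, 1, 0, 0, 0, 0, 0, 0, 0.2, 0, 0, 0, 0, 0, 0, -0.4, 0, 0, 0, 0, 0, 0, -1, 0, 0, 0, 0, 0, 0, -1, 0, 0, 0, 0, 0, 0, -1, 0, 0, 0, 0, 0, 0, -1]

```text
clock: 36.12
eef_pos: [478.9, -30.1, 72.5]
tool_rot: [3.142, -0.0, -3.09]
force: [-0.3, -0.5, 0.7]
width: 85.0
gripper_force: 0.0
```

Emit:
carry_out:
  deltas: [0, 0, 0, 0, 0, -0.02, -1, 0, 0, 0, 0, 0, -0.04, -1, 0, 0, 0, 0, 0, -0.04, -1, 0, 0, 0, 0, 0, -0.035, -1, 0, 0, 0, 0, 0, 0, -1]

```text
clock: 36.75
eef_pos: [480.7, -30.2, 209.9]
tool_rot: [-3.141, 0.006, -3.09]
force: [0.4, -0.6, -1.3]
width: 85.1
gripper_force: 0.0
```

Emit:
carry_out:
  deltas: [0, 0, 0, -0.0243, 0.0549, 0, -1, 0, 0, 0, -0.0243, 0.0549, 0, -1, 0, 0, 0, -0.0243, 0.0549, 0, -1, 0, 0, 0, -0.0243, 0.0549, 0, -1, 0, 0, 0, -0.0243, 0.0549, 0, -1, 0, 0, 0, 0, 0, 0, -1, 0, 0, 0, 0, 0, 0, -1]

```text
clock: 37.62
eef_pos: [585.2, 249.1, 205.9]
tool_rot: [-3.139, -0.003, -3.09]
force: [0.0, -0.2, -0.7]
width: 85.6
gripper_force: 0.0
```

```bash
python3 snap.py wrist w8
```

```text
[585.5 248.2 206.4] [-0.5  0.  -0.2] 85.47161227425781
```

View pics/w8.png

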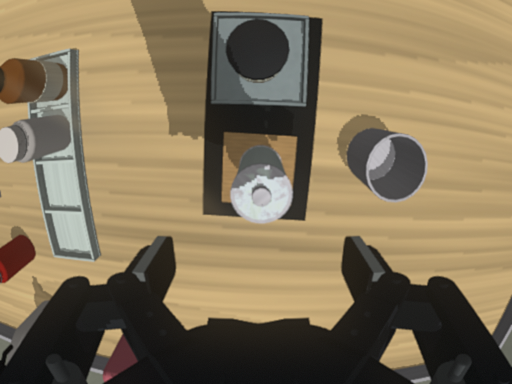

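Can top (261,193), cup rim (393,166), amber and white upright in the first two bays, jar in the tub.

Run:
```python
from h import *
import pickle
c=pickle.load(open('w8.pkl','rb'))
print('can',onz('wrist',(261,193),117,c).round(1),'cup',onz('wrist',(393,166),78,c).round(1))
for p in((222,133),(296,135),(292,205),(222,203)):print(onz('wrist',p,5,c).round(1))
```

```text
can [584.4 253.8] cup [562.2 384.1]
[549.1 207.5]
[547.  293.1]
[632.7 295.1]
[634.5 209.3]
```

Emit:
carry_out:
  deltas: [0, 0, 0, 0, 0.003, 0.055, -1, 0, 0, 0, 0, 0, 0.05, -1, 0, 0, 0, 0, 0, 0.027, -1, 0, 0, 0, 0, 0, 0.015, -1, 0, 0, 0, 0, 0, 0, -1]

```text
clock: 38.3
eef_pos: [585.7, 251.9, 60.0]
tool_rot: [-3.141, -0.001, -3.092]
force: [0.2, 0.6, 0.9]
width: 85.1
gripper_force: 0.0
```

Emit:
carry_out:
  deltas: [0, 0, 0, 0, 0, 0, 1, 0, 0, 0, 0, 0, 0, 1, 0, 0, 0, 0, 0, 0, 1, 0, 0, 0, 0, 0, 0, 1, 0, 0, 0, 0, 0, 0, 1, 0, 0, 0, 0, 0, 0, 1, 0, 0, 0, 0, 0, 0, 1, 0, 0, 0, 0, 0, 0, 1]

```text
clock: 39.3
eef_pos: [587.0, 253.4, 62.1]
tool_rot: [3.141, 0.002, -3.09]
force: [-1.3, -1.4, 5.7]
width: 47.8
gripper_force: 59.0
```

Emit:
carry_out:
  deltas: [0, 0, 0, 0, 0, -0.01, 1, 0, 0, 0, 0, 0, -0.02, 1, 0, 0, 0, 0, 0, -0.03, 1, 0, 0, 0, 0, 0, 0, 1, 0, 0, 0, 0, 0, 0, 1]

```text
clock: 39.92
eef_pos: [585.6, 253.2, 120.5]
tool_rot: [-3.142, -0.001, -3.09]
force: [-0.3, -0.1, -2.2]
width: 47.6
gripper_force: 60.4
```

Emit:
carry_out:
  deltas: [0, 0, 0, -0.0157, -0.0509, 0, 1, 0, 0, 0, -0.0157, -0.0509, 0, 1, 0, 0, 0, 0.003, -0.0586, 0, 1, 0, 0, 0, 0.003, -0.0586, 0, 1, 0, 0, 0, 0.003, -0.0586, 0, 1, 0, 0, 0, 0, 0, 0, 1, 0, 0, 0, 0, 0, 0, 1]

```text
clock: 40.8
eef_pos: [621.8, -22.6, 119.4]
tool_rot: [3.141, -0.002, -3.091]
force: [0.7, 0.1, -2.2]
width: 47.9
gripper_force: 60.9
```

Emit:
carry_out:
  deltas: [0, 0, 0, 0, 0, 0.02, 1, 0, 0, 0, 0, 0, 0.01, 1, 0, 0, 0, 0, 0, 0, 1, 0, 0, 0, 0, 0, 0, 1]

```text
clock: 41.3
eef_pos: [623.0, -22.3, 90.8]
tool_rot: [3.142, 0.001, -3.089]
force: [-0.7, 0.4, -2.7]
width: 48.1
gripper_force: 60.9
```

```bash
python3 snap.py scene s2 180 100 340 220
```

```text
[623.1 -22.5  91. ] [ 0.7  0.2 -2.4] 47.601816945725886
```

View pics/s2.png

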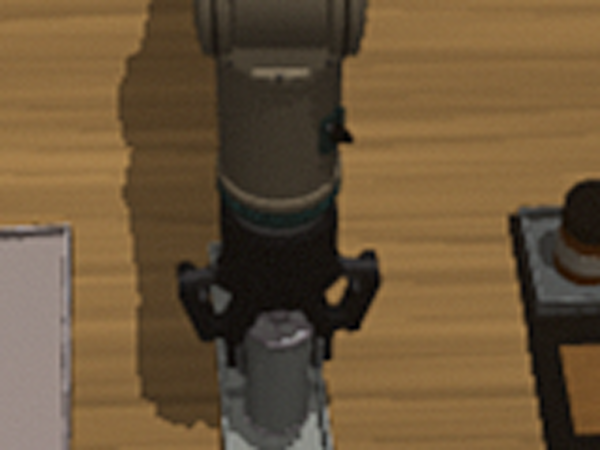

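Can hangs upright, centred between the lane walls (crop 222/328, can 275). Lower and feel.

Emit:
carry_out:
  deltas: [0, 0, 0, 0, 0, 0.012, 1, 0, 0, 0, 0, 0, 0.01, 1, 0, 0, 0, 0, 0, 0.007, 1, 0, 0, 0, 0, 0, 0, 1, 0, 0, 0, 0, 0, 0, 1]

```text
clock: 41.98
eef_pos: [622.5, -22.7, 61.2]
tool_rot: [3.141, -0.0, -3.09]
force: [-0.6, 0.8, -2.1]
width: 47.6
gripper_force: 60.3
```

Emit:
carry_out:
  deltas: [0, 0, 0, 0, 0, 0.001, 1, 0, 0, 0, 0, 0, 0, 1]

```text
clock: 42.22
eef_pos: [622.6, -22.7, 60.7]
tool_rot: [3.141, 0.0, -3.09]
force: [-0.1, 0.2, 1.0]
width: 48.3
gripper_force: 60.7
```

Emit:
carry_out:
  deltas: [0, 0, 0, 0, 0, 0.0007, 1, 0, 0, 0, 0, 0, 0, 1]

```text
clock: 42.48
eef_pos: [622.7, -22.7, 60.6]
tool_rot: [3.141, 0.0, -3.09]
force: [-2.1, -0.0, 5.4]
width: 48.1
gripper_force: 61.1
```

Contact at the expected floor height. Release, rise and move clear to look.

Emit:
carry_out:
  deltas: [0, 0, 0, 0, 0, -0.0005, 1, 0, 0, 0, 0, 0, 0, 0.2, 0, 0, 0, 0, 0, 0, -0.4, 0, 0, 0, 0, 0, 0, -1, 0, 0, 0, 0, 0, 0, -1, 0, 0, 0, 0, 0, 0, -1, 0, 0, 0, 0, 0, 0, -1]

```text
clock: 43.35
eef_pos: [622.6, -22.9, 60.2]
tool_rot: [3.142, -0.0, -3.09]
force: [-0.3, 0.8, -0.3]
width: 85.3
gripper_force: 0.0
```

Emit:
carry_out:
  deltas: [0, 0, 0, 0, 0, -0.02, -1, 0, 0, 0, 0, 0, -0.04, -1, 0, 0, 0, 0, 0, -0.05, -1, 0, 0, 0, 0, 0, -0.05, -1, 0, 0, 0, 0, -0.06, 0, -1, 0, 0, 0, 0, -0.06, 0, -1, 0, 0, 0, 0, -0.06, 0, -1, 0, 0, 0, 0, 0, 0, -1, 0, 0, 0, 0, 0, 0, -1]

```text
clock: 44.48
eef_pos: [631.9, -202.2, 221.3]
tool_rot: [3.141, 0.001, -3.091]
force: [0.5, 1.3, -0.2]
width: 85.1
gripper_force: 0.0
```

```bash
python3 snap.py scene s3 90 120 430 320
```

```text
[ 632.2 -200.9  221.1] [-0.4  0.3  0.5] 85.45037203568926
```

View pics/s3.png

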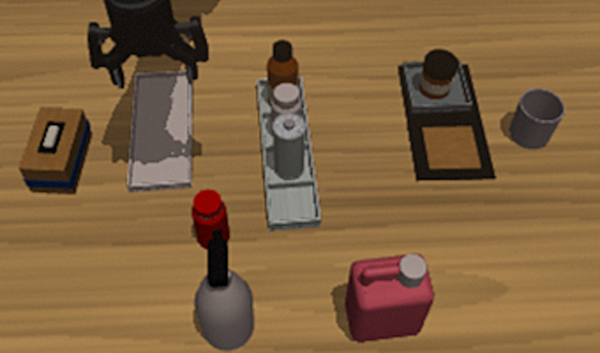

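The final view shows amber (283,65), white (286,100) and can (289,145) upright in bays 1, 2 and 3. The far bay is empty, the jar is in the tub (440,75), and the cup and carton are untouched.

```bash
python3 -c "
from cell import ctrl
print(ctrl.finish_job())"
```

```text
the job is handed in; nothing more can be done
None
```

I handed the job in at about 44.5 s of the 139 s allowed. The squat jar stands in the tub, amber and white are in the two nearest bays in their original order, the can is in the bay behind them, and the cup and carton were not touched.

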